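# Close and bolt the heavy marble case

### The arm

A 7-joint arm with a two-finger parallel gripper is mounted at the origin on the work surface. World frame = base frame: x ahead of the robot, y to its left, z up, the work surface at z = 0. Lengths are in m, angles in rad, forces in N, time in s.
With the tool pointing down it reaches from about 0.425 to 0.875 m from the base axis. Payload 4.7 kg.
Tool frame: the origin (TCP) lies at the very end of the fingers, on their centre line; the grasp point (between the pads) lies 19 mm behind it; z points along the fingers, y is the direction in which the jaws open and shut (so a half turn about z gives the same grasp; the last joint's range is limited). The gripper opens to 85 mm and grips with 20 to 120 N. Pads are 22 mm wide; open, the fingers measure 114 mm over their backs; the gripper's body (76 mm by 85 mm) begins 54 mm behind the grasp point. The pads swing forward as they close: fully open they stand 13 mm farther back than shut.
Start: joints at [-1.131, 0.321, -0.07, 1.45, 0.023, 1.371, -0.057], TCP at [0.269, 0.592, 0.231] pointing down, gripper open.
Joint ranges: [-2.86, 2.86], [-0.3, 2.09], [-1.38, 1.24], [0.06, 2.45], [-1.56, 4.7], [0.09, 2.05], [-2.69, 2.69]. Speed limits (rad/s): [2.57, 2.57, 3.14, 3.14, 3.14, 3.14, 3.14].

### API

Orientations are given as a unit quaternion [x, y, z, w].
In Python, from rig import * gives the robot as it stands.
- The arm moves only by the shell command python3 -m inch 'ROWS'. ROWS is JSON, a list of rows, each a list of 7 numbers: the shift along the tool's x, y, z in mm, then the turn, a rotation vector about the tool's x, y, z in rad, then the finger opening in mm, from 0 to 85.4. In form: [[x, y, z, ax, ay, az, jaw], ...]. A call has 1 to 12 rows; each row is the pose to reach, as a shift and turn from the pose commanded when the call began, along the tool's axes at that moment; what a row does not reach only later rows make up. A row lasts 1/10 s, in which the tool goes at most 50 mm and 8.59 degrees, less where a joint would pass 70% of its speed; a pose out of reach is approached as far as the arm can. A call with a gripper value outside its range is refused whole. The fingers move at their own pace and stop on an object; the grip force is fixed at half the most. Time passes only in rows, so rows that repeat a pose let the fingers close. It gives the time, the measured TCP pose, the force and the opening at its end, in the units of the state.
- get_obs(): the state, without advancing time (a new reading comes with each control period).
- read_camera(name): name is "scene" or "top" or "wrist"; returns a dict with "frame" (384x512x3 uint8, red, green, blue), "fx", "fy", "cx", "cy" (pixels), "R" (3x3) and "t" (3): a world point X has camera coordinates R X + t; the wrist camera has in their place "tool_from_camera" (4x4, takes a point from camera to tool coordinates, whose origin is the TCP and whose axes are the flange's). Camera axes: x right, y down, z forward; pixel columns grow to the right and rows downward; lengths in m; the calibration is good to about 2 mm. The wrist camera is an equidistant fisheye: a pixel r from the principal point sees the ray r / f radians off the axis. A picture is of the moment at which its call begins: read the wrist's pose just before it. There is no depth.
- sign_off(): hands the job in, once; it reports no verdict.
The state is a dict: "time_s": time; "joints": joint angles; "qd": joint speeds; "effort": joint torques, N m; "tcp_pos": TCP position; "tool_rot": TCP orientation; "contact_force": force on the tool from outside, world axes, zero at the start; "wrist_torque": the same for the moment, N m; "finger_gap": finger opening in m.
Only numpy, scipy, OpenCV 4.12 (cv2) and the standard library are available. Lean on these libraries where they do the work, as an engineer would, in place of code of your own. Each camera call takes 0.05 s, during which the arm holds its last target. There are 200 camera calls.

### The job

Close the open walnut marble case: lower its heavy glazed lid slowly by hand without letting it slam, then press on the round brass pad on its front rail with a firm, steady push of about 15 N for about a second, never much harder, so that the lid beds fully home on its rubber seal. Then slide the brass bolt all the way over the closed lid and let go, without disturbing the cups or the turntable nearby.

Things in the scene. Friction and masses are not known exactly. Their poses are not given: they have to be found in the camera images.
- case: Fixed walnut display case, 200 (x) x 300 (y) x 70 mm high, walls 12 mm, marbles inside. Origin: centre of its underside; x points from the front side (near the robot, with the bolt) to the hinge side, y along the hinge, z up. A fixed walnut bolt block, 44 (x) x 60 (y) x 90 mm high, stands against the front, centred at x -123, y -90 mm.
- hinge (a point): Middle of the lid's hinge line (along the case's y), at x +100, y 0, z 70 mm in the case's frame. The lid's underside plane passes through it. The lid is a walnut frame 18 mm thick, 300 mm wide, reaching 203 mm from the hinge line, with a recessed glass pane; 0.6 to 1 kg.
- lid (a joint): Lid angle (rad): 0 fully home and level, growing as it opens upward (starts at 0.85 to 1.2). The damped friction hinge holds the lid where it is left, so it must be pushed all the way: up to 6 N at the front rail. Below 0.05 a rubber seal pushes back; 5 to 10 N down on the rail reaches 0, where wood stops it and the force climbs some 10 N per mm. Once home, friction and weight keep it there.
- press_pad: Round brass press pad, 36 mm across, on the middle of the lid's front rail (36 mm wide, 167 to 203 mm from the hinge). Origin: on the rail's top face under the pad's centre, 184 mm from the hinge line, 88 mm above the table when home; z is that face's outward normal, up and away from the robot while open. The pad is on a screw: its flat top is 8 to 17 mm above the origin, unknown, fixed in a run.
- bolt (a joint): Travel of the brass bolt (m): 0 drawn back (starts at 0 to 0.003), 0.025 fully shot over the lid, along the case's +x (away from the robot); about 2 N of friction, stays where it is left, hard stop at 0.025.
- bolt_grip (a point): Top centre of the bolt's upright brass tab, 12 mm (x) x 30 mm (y), standing 30 mm above the bolt's 6 mm thick plate; the tab's top is 126.5 mm above the table. The plate slides on top of the bolt block. Moves with the bolt.
- pewter_cup: Bystander: loose pewter cup, 66 mm across, 50 mm high, open on top, standing beside the case; origin at the centre of its underside.
- egg_cup: Bystander: loose white ceramic egg cup, 50 mm across, 62 mm high, standing beside the case; origin at the centre of its underside.
- turntable: Bystander: fixed small steel turntable, base 100 mm across; origin at the centre of its underside. It carries the oak disc.
- oak_disc (a joint): Bystander: turn (rad) of the round oak disc, 150 mm across and 12 mm thick, its top 42 mm above the table, free to spin on the turntable.

How it is judged:
On the way, in this order (a step that is already met when the one before it is completed fails the run):
1. the lid has been lowered onto its seal with the fingers on the pad (value of joint lid below 0.08 rad and contact force between the fingers and press_pad above 0.3 N).
2. the lid is held pressed home (within 0.015 rad) by the fingers on the pad with more than 10 N for 0.4 s (value of joint lid below 0.015 rad and contact force between the fingers and press_pad above 10 N), for 0.4 s.
3. the bolt is shot fully over the closed lid (value of joint bolt above 0.022 m and value of joint lid below 0.015 rad), for 0.2 s.
At the end, for the whole second after the job is handed in: The lid lies home (within 0.015 rad), the bolt is shot over it by at least 22 of its 25 mm, the cups stand still where they were, and the robot has let go of everything (all of step 3 and linear speed of each of pewter_cup, egg_cup below 0.01 m/s); the robot touches nothing.
It fails at once if the lid slams: it closes faster than 0.6 rad/s (about 11 cm/s at the front rail) within the last 0.3 rad (value of joint lid below 0.3 rad and velocity of joint lid below -0.6 rad/s).
It fails at once if the robot pushes the lid with more than 22 N (contact force between any of the fingers, the arm and lid above 22 N).
It fails at once if the bolt is shot more than 8 mm while the lid is not yet down (value of joint bolt above 0.008 m and value of joint lid above 0.03 rad).
It fails at once if a cup is shifted by more than 10 mm or tipped by more than 0.2 rad, or the turntable is struck (more than 1 N) (distance of any of pewter_cup, egg_cup from where it was at the start of the episode above 0.01 m or angle between any of pewter_cup, egg_cup's own z axis and vertical above 0.2 rad or contact force between any of the fingers, the arm and turntable above 1 N).
It also fails if it takes over 72 s, if anything falls off the work surface, if the arm or the gripper's body presses on something with over 40 N, if the wrist force passes 120 N, or if a joint passes its speed limit or range.

## Working session

There is one attempt and no reset: what is moved stays moved. The work goes in short steps, Python scripts to look and compute and a shell command to move; the robot and the scene stay as the last step left them, time stands still between calls to the robot, and variables do not carry over. Pictures are saved under pics/ and viewed, about 8 in all and at most 12, crops included, and the job is handed in when it is done.

```bash
ls; mkdir -p pics; python3 - <<'E'
from rig import *
import cv2,numpy as np,json
o=get_obs();print({k:np.round(v,3).tolist() for k,v in o.items()})
for n in("scene","top"):
    c=read_camera(n);cv2.imwrite(f"pics/{n}0.png",c["frame"][:,:,::-1])
    d={k:np.array(v).tolist() for k,v in c.items() if k!="frame"};json.dump(d,open(f"{n}.json","w"));print(n,np.round(-np.array(c["R"]).T@c["t"],3),c["fx"],np.round(c["R"],2).tolist())
E
```

```text
pics
{'time_s': 0.0, 'joints': [-1.131, 0.322, -0.07, 1.452, 0.023, 1.371, -0.057], 'qd': [0.001, 0.0, -0.0, 0.001, -0.0, 0.0, 0.001], 'effort': [-0.0, -49.357, -0.383, -31.434, 0.013, 0.011, -0.0], 'tcp_pos': [0.268, 0.591, 0.23], 'tool_rot': [0.211, 0.977, -0.001, -0.0], 'contact_force': [0.157, -0.29, 0.38], 'wrist_torque': [0.019, -0.042, -0.006], 'finger_gap': 0.086}
scene [ 1.033 -0.346  0.934] 463.9347587974489 [[0.73, 0.68, 0.01], [0.55, -0.57, -0.61], [-0.41, 0.45, -0.79]]
top [0.414 0.105 1.189] 436.0020517379583 [[-0.01, -1.0, -0.03], [-0.99, 0.01, -0.17], [0.17, 0.03, -0.98]]
```

View pics/scene0.png

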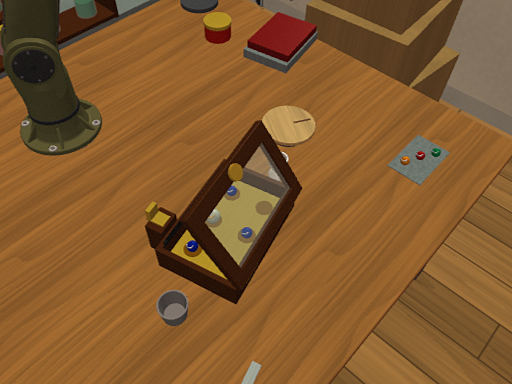

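View pics/top0.png

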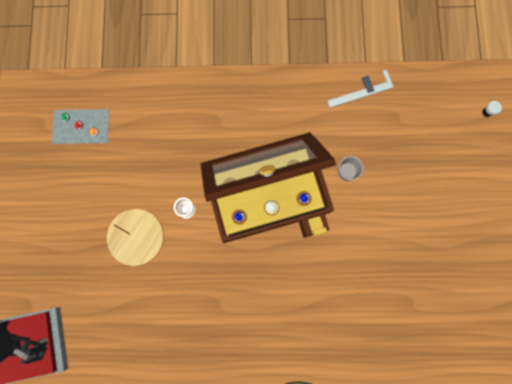

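The scene view shows the open case near (225,230), with the pad at (235,172) and the bolt tab at (152,212). In the top view the case is at (270,190), the pewter cup at (350,168), the egg cup at (184,208) and the oak disc at (134,237). I'll enlarge both.

```bash
python3 - <<'E'
import cv2,numpy as np
def crop(n,x,y,w,h,s):
    a=cv2.imread(f"pics/{n}0.png")[y:y+h,x:x+w];a=cv2.resize(a,None,fx=s,fy=s,interpolation=cv2.INTER_CUBIC)
    for i in range(0,w,10):
        cv2.line(a,(i*s,0),(i*s,6),(255,255,255),1)
        if i%20==0: cv2.putText(a,str(x+i),(i*s,16),0,.35,(255,255,255),1)
    for i in range(0,h,10):
        cv2.line(a,(0,i*s),(6,i*s),(255,255,255),1)
        if i%20==0: cv2.putText(a,str(y+i),(8,i*s+4),0,.35,(255,255,255),1)
    cv2.imwrite(f"pics/{n}0c.png",a)
crop("top",170,120,200,130,4)
crop("scene",140,110,180,200,3)
E
```

```text
(no output)
```

View pics/top0c.png

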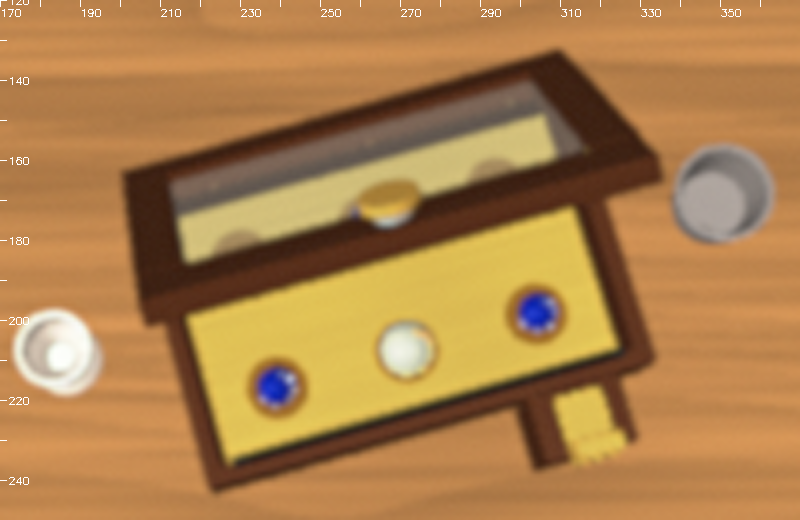

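View pics/scene0c.png

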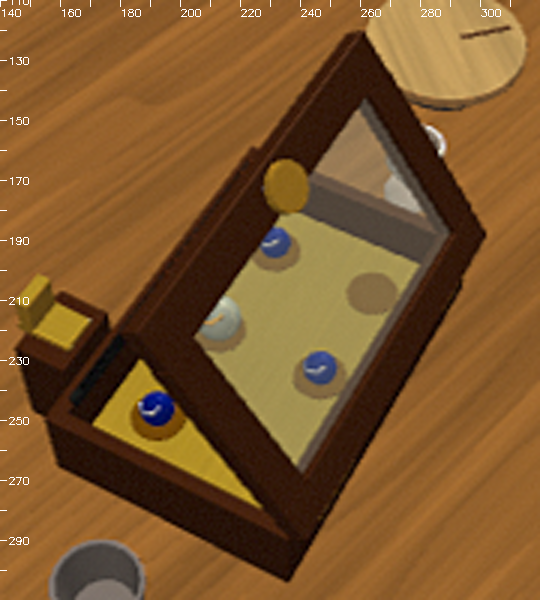

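```bash
cat > fit.py <<'E'
import json,numpy as np
from scipy.optimize import least_squares
C={n:json.load(open(n+".json")) for n in("scene","top")}
def proj(n,X):
    c=C[n];p=np.array(c["R"])@X+c["t"];return np.array([c["fx"]*p[0]/p[2]+c["cx"],c["fy"]*p[1]/p[2]+c["cy"]])
def ray(n,u,z):
    c=C[n];R=np.array(c["R"]);o=-R.T@c["t"];d=R.T@[(u[0]-c["cx"])/c["fx"],(u[1]-c["cy"])/c["fy"],1];return o+d*(z-o[2])/d[2]
def lid(r,y,h,th): return np.array([.1-r*np.cos(th)+h*np.sin(th),y,.07+r*np.sin(th)+h*np.cos(th)])
def world(P,q):
    c,s=np.cos(q[2]),np.sin(q[2]);return np.array([q[0]+c*P[0]-s*P[1],q[1]+s*P[0]+c*P[1],P[2]])
E
python3 - <<'E'
from fit import *
A=lambda *a:(lambda th:np.array(a)/1000)
L=lambda r,y,h:(lambda th:lid(r/1000,y/1000,h/1000,th))
obs=[("scene",A(-100,-150,70),156.5,249.5),("scene",A(-100,-150,0),160,265),("scene",A(100,-150,0),236.7,303.3),
("scene",A(-100,150,70),224.5,159.5),("scene",L(203,150,18),260,120.7),("scene",L(0,150,18),301.7,188.3),("scene",L(184,0,30),235.3,172),
("top",A(-100,150,0),223,243),("top",A(-100,-150,0),333.7,210),("top",L(203,150,0),206.3,201.3),("top",L(203,-150,0),335.5,165),
("top",L(0,-150,18),310,132.5),("top",L(0,150,18),200.5,163),("top",L(184,0,30),267.5,170.5)]
f=lambda q:np.concatenate([proj(n,world(P(q[3]),q))-[u,v] for n,P,u,v in obs])
r=least_squares(f,[.5,.1,0,1],loss="soft_l1");q=r.x;print(q.round(4));print(f(q).reshape(-1,2).round(1).tolist())
json.dump(q.tolist(),open("q.json","w"))
print("pad top(p=12)",world(lid(.184,0,.03,q[3]),q),"home",world(lid(.184,0,.03,0),q))
print("block",world(np.array([-.123,-.09,.09]),q))
print("tab top scene/top",ray("scene",(151.5,210),.1265),ray("top",(319,231),.1265))
for n,u,z in(("pewter",(350,168),.05),("egg",(183.5,207),.062),("disc",(134,237),.042)):print(n,ray("top",u,z))
from rig import *;from scipy.spatial.transform import Rotation as R
print(R.from_quat(get_obs()["tool_rot"]).as_matrix().round(3).tolist())
E
```

```text
[0.5996 0.0731 0.2686 0.945 ]
[[-1.8, 0.3], [-0.8, 0.8], [-0.2, 1.4], [-0.8, -0.9], [0.3, -1.1], [1.1, -0.3], [-0.0, 0.4], [0.7, -0.3], [-4.0, 2.1], [-0.1, 1.6], [0.5, 0.6], [-0.5, -1.9], [-1.0, -1.1], [-0.8, -1.5]]
pad top(p=12) [0.61559914 0.07751409 0.23670708] home [0.51865967 0.05083034 0.1       ]
block [ 0.50494339 -0.04629259  0.09      ]
tab top scene/top [ 0.49401511 -0.0554197   0.1265    ] [ 0.48385536 -0.04888824  0.1265    ]
pewter [ 0.65434574 -0.14821018  0.05      ]
egg [0.55460419 0.29164152 0.062     ]
disc [0.47919661 0.42496511 0.042     ]
[[-0.911, 0.413, -0.001], [0.413, 0.911, -0.002], [-0.0, -0.002, -1.0]]
```

Case pose fits to about 1 px: x 0.600, y 0.073, yaw 0.269, lid 0.945 rad. Next I'll go over the far side of the lid with the fingers shut and the tool squared to the case (tool y along case y, tool x along case −x).

```bash
python3 -m inch '[[0,0,-40,0,0,0,0],[0,0,-85,0,0,0,0],[-30,-15,-110,0,0,-0.05,0],[-70,-37,-110,0,0,-0.15,0],[-110,-59,-110,0,0,-0.3,0],[-150,-80,-110,0,0,-0.45,0],[-190,-102,-110,0,0,-0.6,0],[-230,-123,-110,0,0,-0.695,0],[-270,-145,-110,0,0,-0.695,0],[-310,-166,-110,0,0,-0.695,0],[-345,-185,-110,0,0,-0.695,0],[-370,-198,-110,0,0,-0.695,0]]'; python3 -c "
from rig import *;print(get_obs()['joints'])"
```

```text
time_s: 1.3
tcp_pos: [0.5253, 0.2552, 0.341]
tool_rot: [-0.132, 0.991, -0.001, -0.0]
contact_force: [-0.4, 0.3, -0.2]
finger_gap: -0.0003
[-0.62623823  0.14912401  0.14640726  1.44553022 -0.02049493  1.54909805
  1.35522976]
```

```bash
cat >> fit.py <<'E'
from scipy.spatial.transform import Rotation
def case_pt(w,q):
    c,s=np.cos(q[2]),np.sin(q[2]);d=np.array(w)[:2]-q[:2];return np.array([c*d[0]+s*d[1],-s*d[0]+c*d[1],w[2]])
def tool_delta(w,o): return (Rotation.from_quat(o["tool_rot"]).inv().apply(np.array(w)-o["tcp_pos"])*1000).round(1)
E
python3 - <<'E'
from fit import *;from rig import get_obs
q=json.load(open("q.json"));o=get_obs()
E=lid(.186,0,.060,q[3])+[.011,0,0]
print(E,world(E,q),tool_delta(world(E,q),o),Rotation.from_quat(o["tool_rot"]).as_matrix().round(3).tolist())
E
```

```text
[0.05068913 0.         0.25589943] [0.64851895 0.08657566 0.25589943] [ -74.7 -195.    85.3] [[-0.965, -0.262, 0.0], [-0.262, 0.965, -0.001], [0.0, -0.001, -1.0]]
```

```bash
python3 -m inch '[[-15,-40,0,0,0,0,0],[-31,-80,0,0,0,0,0],[-46,-120,0,0,0,0,0],[-61,-160,0,0,0,0,0],[-72,-187,0,0,0,0,0],[-75,-195,0,0,0,0,0],[-75,-195,20,0,0,0,0],[-75,-195,45,0,0,0,0],[-75,-195,70,0,0,0,0],[-75,-195,85,0,0,0,0],[-75,-195,85,0,0,0,0]]'; python3 - <<'E'
from rig import *;import cv2,numpy as np
c=read_camera("scene");a=cv2.resize(c["frame"][110:290,150:330,::-1],None,fx=3,fy=3,interpolation=2)
b=read_camera("top");b=cv2.resize(b["frame"][110:260,170:370,::-1],None,fx=3,fy=3,interpolation=2)
o=np.zeros((540,1140,3),np.uint8);o[:,:540]=a;o[:450,540:]=b;cv2.imwrite("pics/appr.png",cv2.resize(o,None,fx=.7,fy=.7))
E
```

```text
time_s: 2.4
tcp_pos: [0.6462, 0.0916, 0.2535]
tool_rot: [-0.135, 0.991, 0.0, -0.003]
contact_force: [-0.6, -0.0, 1.0]
finger_gap: -0.0003
```

View pics/appr.png

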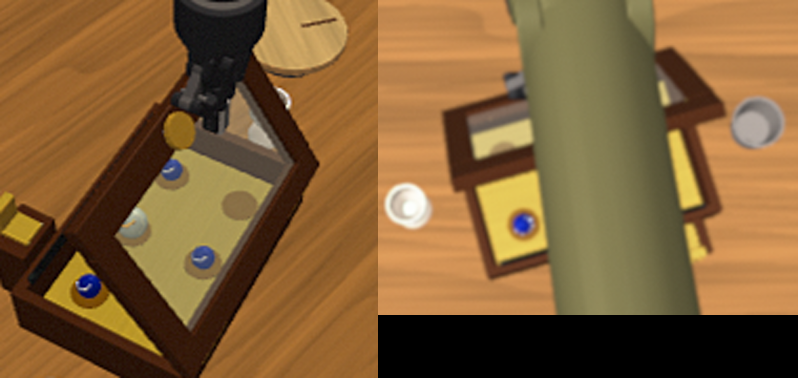

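The closed fingertips, at about (212,125) in the left view, hover just off the pad at (180,130). I'll approach along the pad normal.

```bash
python3 -m inch '[[3.2,0,2.3,0,0,0,0],[6.5,0,4.7,0,0,0,0],[9.7,0,7,0,0,0,0],[13,0,9.4,0,0,0,0],[13,0,9.4,0,0,0,0],[13,0,9.4,0,0,0,0]]'; python3 - <<'E'
from fit import *;from rig import get_obs
q=json.load(open("q.json"));o=get_obs();print((case_pt(o["tcp_pos"],q)*1000).round(1),o["contact_force"])
E
```

```text
time_s: 3.1
tcp_pos: [0.6353, 0.0873, 0.2471]
tool_rot: [-0.134, 0.991, 0.0, 0.0]
contact_force: [0.5, -0.3, -0.3]
finger_gap: -0.0005
[ 38.1   4.3 247.1] [ 0.46034666 -0.3364528  -0.31361396]
```

```bash
python3 -m inch '[[1.6,-2,1.2,0,0,0,0],[3.2,-4,2.3,0,0,0,0],[4.8,-4,3.5,0,0,0,0],[6.5,-4,4.7,0,0,0,0],[6.5,-4,4.7,0,0,0,0]]'; python3 -m inch '[[1.2,0,0.9,0,0,0,0],[2.4,0,1.8,0,0,0,0],[2.4,0,1.8,0,0,0,0]]';python3 -m inch '[[1.2,0,0.9,0,0,0,0],[2.4,0,1.8,0,0,0,0],[2.4,0,1.8,0,0,0,0]]'
```

```text
time_s: 3.6
tcp_pos: [0.6298, 0.0817, 0.242]
tool_rot: [-0.134, 0.991, 0.0, -0.0]
contact_force: [1.4, 0.2, -0.2]
finger_gap: -0.0
time_s: 3.9
tcp_pos: [0.6276, 0.0811, 0.2403]
tool_rot: [-0.134, 0.991, 0.0, -0.0]
contact_force: [0.2, 0.3, -0.6]
finger_gap: -0.0001
time_s: 4.2
tcp_pos: [0.626, 0.0807, 0.2392]
tool_rot: [-0.134, 0.991, 0.0, 0.001]
contact_force: [2.8, 0.7, 1.3]
finger_gap: 0.0001
```

```bash
python3 -m inch '[[1.2,0,0.9,0,0,0,0],[2.4,0,1.8,0,0,0,0],[2.4,0,1.8,0,0,0,0]]'; python3 - <<'E'
from fit import *;from rig import get_obs
q=json.load(open("q.json"));o=get_obs();p=case_pt(o["tcp_pos"],q);print((p*1000).round(1))
d=p-[.1,0,.07]-[.011,0,0];th=q[3];print("r",(-d[0]*np.cos(th)+d[2]*np.sin(th)),"h",d[0]*np.sin(th)+d[2]*np.cos(th))
E
```

```text
time_s: 4.5
tcp_pos: [0.6233, 0.0799, 0.2374]
tool_rot: [-0.134, 0.991, 0.0, 0.0]
contact_force: [0.8, 0.7, 4.1]
finger_gap: 0.0002
[ 24.6   0.3 237.4]
r 0.1862835277726535 h 0.028004074157313402
```

Contact starts at about h = 28 mm, so the pad stands about 10 mm high. Next: rows along the arc.

```bash
cat >> fit.py <<'E'
def arc(th0,st,r,h,n=12):
    a=lid(r,0,h,th0);print(round(th0,3),'->',round(th0-n*st,3),[[round(float((a-b)[0])*1000,1),0,round(float((a-b)[2])*1000,1),0,0,0,0] for b in (lid(r,0,h,th0-st*(k+1)) for k in range(n))])
E
python3 - <<'E'
from fit import *
arc(.945,.018,.186,.028)
for t in(.729,.429):arc(t,.025,.186,.028)
E
```

```text
0.945 -> 0.729 [[3.0, 0, 1.6, 0, 0, 0, 0], [6.0, 0, 3.2, 0, 0, 0, 0], [8.9, 0, 4.9, 0, 0, 0, 0], [11.8, 0, 6.6, 0, 0, 0, 0], [14.7, 0, 8.4, 0, 0, 0, 0], [17.5, 0, 10.3, 0, 0, 0, 0], [20.3, 0, 12.2, 0, 0, 0, 0], [23.1, 0, 14.1, 0, 0, 0, 0], [25.8, 0, 16.1, 0, 0, 0, 0], [28.5, 0, 18.1, 0, 0, 0, 0], [31.2, 0, 20.2, 0, 0, 0, 0], [33.8, 0, 22.4, 0, 0, 0, 0]]
0.729 -> 0.429 [[3.6, 0, 3.0, 0, 0, 0, 0], [7.1, 0, 6.2, 0, 0, 0, 0], [10.5, 0, 9.4, 0, 0, 0, 0], [13.9, 0, 12.7, 0, 0, 0, 0], [17.1, 0, 16.1, 0, 0, 0, 0], [20.3, 0, 19.6, 0, 0, 0, 0], [23.4, 0, 23.1, 0, 0, 0, 0], [26.4, 0, 26.7, 0, 0, 0, 0], [29.3, 0, 30.4, 0, 0, 0, 0], [32.1, 0, 34.2, 0, 0, 0, 0], [34.8, 0, 38.0, 0, 0, 0, 0], [37.4, 0, 42.0, 0, 0, 0, 0]]
0.429 -> 0.129 [[2.5, 0, 4.0, 0, 0, 0, 0], [4.9, 0, 8.0, 0, 0, 0, 0], [7.3, 0, 12.1, 0, 0, 0, 0], [9.5, 0, 16.2, 0, 0, 0, 0], [11.6, 0, 20.4, 0, 0, 0, 0], [13.6, 0, 24.7, 0, 0, 0, 0], [15.5, 0, 29.0, 0, 0, 0, 0], [17.3, 0, 33.3, 0, 0, 0, 0], [19.0, 0, 37.7, 0, 0, 0, 0], [20.5, 0, 42.2, 0, 0, 0, 0], [22.0, 0, 46.6, 0, 0, 0, 0], [23.4, 0, 51.1, 0, 0, 0, 0]]
```

```bash
python3 -m inch '[[3,0,1.6,0,0,0,0],[6,0,3.2,0,0,0,0],[8.9,0,4.9,0,0,0,0],[11.8,0,6.6,0,0,0,0],[14.7,0,8.4,0,0,0,0]]'; python3 -m inch '[[2.8,0,1.9,0,0,0,0],[5.6,0,3.8,0,0,0,0],[8.4,0,5.7,0,0,0,0],[11.1,0,7.7,0,0,0,0],[13.8,0,9.7,0,0,0,0],[16.5,0,11.8,0,0,0,0],[19.1,0,14,0,0,0,0]]'; python3 - <<'E'
from rig import *;import cv2
c=read_camera("scene");cv2.imwrite("pics/mid.png",cv2.resize(c["frame"][110:310,140:320,::-1],None,fx=3,fy=3,interpolation=2));print(get_obs()["contact_force"])
E
```

```text
time_s: 5.0
tcp_pos: [0.6086, 0.0758, 0.2282]
tool_rot: [-0.134, 0.991, 0.0, -0.0]
contact_force: [1.5, 0.4, 4.1]
finger_gap: -0.0
time_s: 5.7
tcp_pos: [0.5903, 0.0708, 0.2142]
tool_rot: [-0.134, 0.991, 0.0, -0.0]
contact_force: [-0.1, 0.8, 4.6]
finger_gap: 0.0003
[-0.00872718  0.38638303  1.59732538]
```

View pics/mid.png

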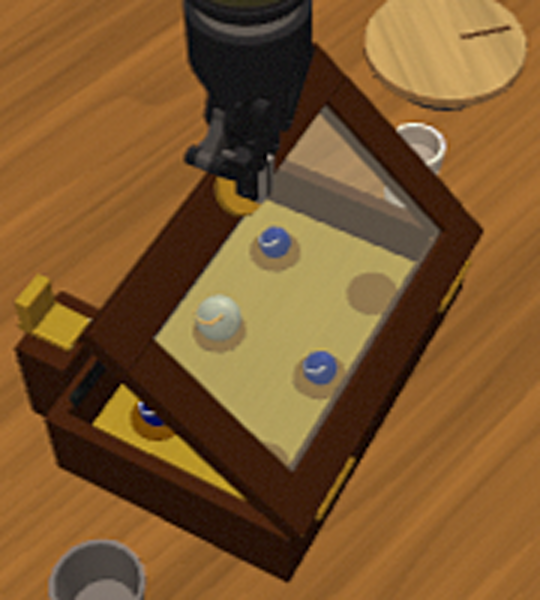

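The lid is following, with the fingertips on the pad at about (245,190). I'll continue down the arc.

```bash
python3 -m inch '[[3.6,0,3,0,0,0,0],[7.1,0,6.2,0,0,0,0],[10.5,0,9.4,0,0,0,0],[13.9,0,12.7,0,0,0,0],[17.1,0,16.1,0,0,0,0],[20.3,0,19.6,0,0,0,0],[23.4,0,23.1,0,0,0,0],[26.4,0,26.7,0,0,0,0],[29.3,0,30.4,0,0,0,0],[32.1,0,34.2,0,0,0,0],[34.8,0,38,0,0,0,0],[37.4,0,42,0,0,0,0]]'; python3 -m inch '[[2.5,0,4,0,0,0,0],[4.9,0,8,0,0,0,0],[7.3,0,12.1,0,0,0,0],[9.5,0,16.2,0,0,0,0],[11.6,0,20.4,0,0,0,0],[13.6,0,24.7,0,0,0,0]]'; python3 - <<'E'
from fit import *;from rig import get_obs
q=json.load(open("q.json"));o=get_obs();p=case_pt(o["tcp_pos"],q);print((p*1000).round(1))
d=p-[.1,0,.07]-[.011,0,0];print("theta est",np.arctan2(d[2],-d[0])-np.arctan2(.028,.186),np.hypot(d[0],d[2]))
E
```

```text
time_s: 6.95
tcp_pos: [0.5542, 0.0608, 0.172]
tool_rot: [-0.134, 0.991, -0.0, -0.0]
contact_force: [-0.9, 0.5, 3.0]
finger_gap: 0.0002
time_s: 7.55
tcp_pos: [0.5412, 0.0572, 0.1473]
tool_rot: [-0.134, 0.991, -0.0, -0.0]
contact_force: [-1.4, 0.8, 3.0]
finger_gap: 0.0002
[-6.060e+01  1.000e-01  1.473e+02]
theta est 0.27371929029826336 0.18823344604451003
```

```bash
python3 -m inch '[[1,0,2.2,0,0,0,0],[1.9,0,4.3,0,0,0,0],[2.8,0,6.5,0,0,0,0],[3.7,0,8.6,0,0,0,0],[4.6,0,10.8,0,0,0,0],[5.4,0,13,0,0,0,0],[6.2,0,15.2,0,0,0,0],[6.9,0,17.5,0,0,0,0],[7.7,0,19.7,0,0,0,0],[8.4,0,21.9,0,0,0,0],[9.1,0,24.1,0,0,0,0],[9.8,0,26.4,0,0,0,0]]'; python3 - <<'E'
from fit import *;from rig import get_obs
q=json.load(open("q.json"));o=get_obs();p=case_pt(o["tcp_pos"],q);print((p*1000).round(1))
d=p-[.1,0,.07]-[.011,0,0];print("theta est",np.arctan2(d[2],-d[0])-np.arctan2(.028,.186),np.hypot(d[0],d[2]))
E
```

```text
time_s: 8.75
tcp_pos: [0.532, 0.0546, 0.1212]
tool_rot: [-0.134, 0.991, 0.0, 0.0]
contact_force: [-0.8, -0.4, 2.1]
finger_gap: -0.0003
[-70.2   0.2 121.2]
theta est 0.1258227482519203 0.18825090993930685
```

```bash
python3 -m inch '[[0.6,0,2,0,0,0,0],[1.1,0,4,0,0,0,0],[1.6,0,6,0,0,0,0],[2.1,0,8,0,0,0,0],[2.5,0,10,0,0,0,0],[2.9,0,12,0,0,0,0],[3.2,0,14,0,0,0,0]]';  python3 -m inch '[[0.2,0,1,0,0,0,0],[0.4,0,2,0,0,0,0],[0.5,0,3,0,0,0,0],[0.5,0,3,0,0,0,0]]'; python3 -m inch '[[0.1,0,1,0,0,0,0],[0.2,0,2,0,0,0,0],[0.2,0,2,0,0,0,0]]'
```

```text
time_s: 9.45
tcp_pos: [0.5287, 0.0538, 0.1073]
tool_rot: [-0.134, 0.991, 0.0, -0.0]
contact_force: [-2.7, -1.3, 4.3]
finger_gap: -0.0003
time_s: 9.85
tcp_pos: [0.5282, 0.0537, 0.1046]
tool_rot: [-0.134, 0.991, 0.0, -0.0]
contact_force: [-2.9, -1.1, 4.7]
finger_gap: -0.0003
time_s: 10.15
tcp_pos: [0.5279, 0.0535, 0.1028]
tool_rot: [-0.134, 0.991, 0.0, -0.0]
contact_force: [-3.9, -1.0, 7.8]
finger_gap: 0.0001
```

```bash
for i in 1; do python3 -m inch '[[0.2,0,1,0,0,0,0],[0.2,0,1,0,0,0,0]]'; python3 -m inch '[[0.2,0,1,0,0,0,0],[0.2,0,1,0,0,0,0]]'; python3 -m inch '[[0.2,0,0.6,0,0,0,0],[0.2,0,0.6,0,0,0,0]]'; done
```

```text
time_s: 10.35
tcp_pos: [0.5277, 0.0535, 0.102]
tool_rot: [-0.134, 0.991, 0.0, -0.0]
contact_force: [-4.1, -1.1, 7.2]
finger_gap: -0.0004
time_s: 10.55
tcp_pos: [0.5278, 0.0535, 0.1019]
tool_rot: [-0.134, 0.991, 0.0, -0.0]
contact_force: [-6.1, -1.0, 12.3]
finger_gap: -0.0001
time_s: 10.75
tcp_pos: [0.5278, 0.0535, 0.1018]
tool_rot: [-0.134, 0.991, 0.0, 0.0]
contact_force: [-7.2, -1.2, 15.4]
finger_gap: 0.0001
```

```bash
python3 -m inch '[[0.4,0,0,0,0,0,0],[0.4,0,0,0,0,0,0]]'; python3 -m inch '[[0,0,0,0,0,0,0],[0,0,0,0,0,0,0],[0,0,0,0,0,0,0],[0,0,0,0,0,0,0]]'; python3 -m inch '[[0,0,0,0,0,0,0],[0,0,0,0,0,0,0],[0,0,0,0,0,0,0],[0,0,0,0,0,0,0]]'
```

```text
time_s: 10.95
tcp_pos: [0.5278, 0.0535, 0.1018]
tool_rot: [-0.134, 0.991, 0.0, 0.001]
contact_force: [-5.1, -1.0, 14.4]
finger_gap: 0.0
time_s: 11.35
tcp_pos: [0.5278, 0.0535, 0.1018]
tool_rot: [-0.134, 0.991, 0.0, 0.001]
contact_force: [-5.1, -0.3, 13.9]
finger_gap: -0.0004
time_s: 11.75
tcp_pos: [0.5278, 0.0535, 0.1018]
tool_rot: [-0.134, 0.991, 0.0, 0.001]
contact_force: [-5.6, -1.2, 14.9]
finger_gap: 0.0
```

Held at 14–15 N for a second, with z no longer changing. Lifting off and re-checking.

```bash
python3 -m inch '[[0,0,-3,0,0,0,0],[0,0,-15,0,0,0,0],[0,0,-45,0,0,0,0],[0,0,-85,0,0,0,0],[0,35,-105,0,0,0,0],[0,75,-105,0,0,0,0],[0,100,-105,0,0,0,0],[0,100,-105,0,0,0,0]]'; python3 - <<'E'
from rig import *;import cv2,numpy as np
c=read_camera("scene");a=cv2.resize(c["frame"][180:310,140:270,::-1],None,fx=4,fy=4,interpolation=2)
b=read_camera("top");cv2.imwrite("pics/top1.png",b["frame"][:,:,::-1]);cv2.imwrite("pics/scene1.png",c["frame"][:,:,::-1])
b=cv2.resize(b["frame"][150:270,290:360,::-1],None,fx=4,fy=4,interpolation=2)
o=np.zeros((520,800,3),np.uint8);o[:,:520]=a;o[:480,520:]=b;cv2.imwrite("pics/bolt.png",o)
E
```

```text
time_s: 12.55
tcp_pos: [0.4995, 0.1548, 0.2053]
tool_rot: [-0.138, 0.99, 0.001, 0.0]
contact_force: [0.2, -1.5, -0.3]
finger_gap: -0.0003
```

View pics/bolt.png

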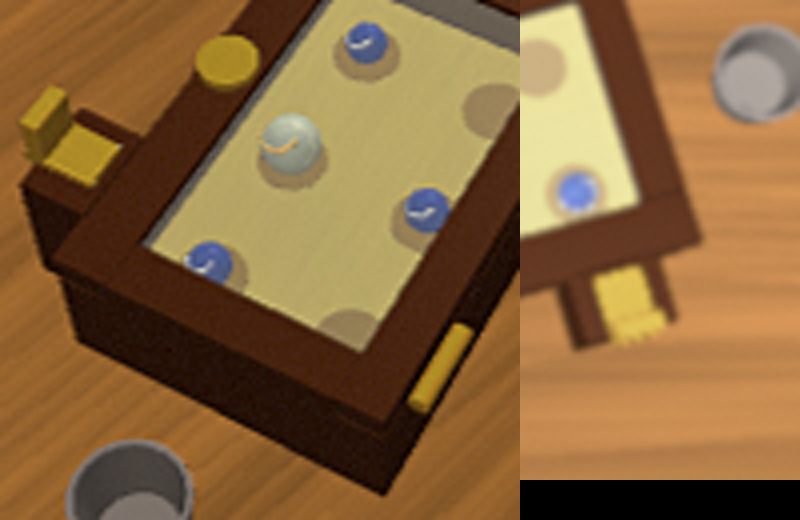

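The lid is flat, and the bolt tab's top centre is at about scene px (151.5,207) and top px (319.3,231.3).

```bash
python3 - <<'E'
from fit import *;from rig import get_obs
q=json.load(open("q.json"));o=get_obs()
for n,u in(("scene",(151.5,207)),("top",(319.3,231.3))):w=ray(n,u,.1265);print(n,w.round(4),case_pt(w,q).round(4))
print(case_pt(o["tcp_pos"],q).round(4))
for x,z in((-.19,.16),(-.19,.107)):
    w=world(np.array([x,-.09,z]),q);print(w.round(3),np.hypot(*w[:2]),tool_delta(w,o))
E
```

```text
scene [ 0.4879 -0.0503  0.1265] [-0.1405 -0.0893  0.1265]
top [ 0.4831 -0.0496  0.1265] [-0.1449 -0.0874  0.1265]
[-0.075   0.1003  0.2049]
[ 0.44  -0.064  0.16 ] 0.4449831631717968 [ 115.4 -190.    45. ]
[ 0.44  -0.064  0.107] 0.4449831631717968 [ 115.5 -190.    98. ]
```

```bash
python3 -m inch '[[20,-33,0,0,0,0,0],[45,-74,0,0,0,0,0],[70,-115,0,0,0,0,0],[95,-156,0,0,0,0,0],[110,-180,0,0,0,0,0],[114,-190,0,0,0,0,0],[114,-190,20,0,0,0,0],[114,-190,50,0,0,0,0],[114,-190,80,0,0,0,0],[114,-190,95,0,0,0,0],[114,-190,98,0,0,0,0],[114,-190,98,0,0,0,0]]'; python3 - <<'E'
from fit import *;from rig import *;import cv2
q=json.load(open("q.json"));o=get_obs();print((case_pt(o["tcp_pos"],q)*1000).round(1),o["contact_force"])
c=read_camera("scene");cv2.imwrite("pics/bolt2.png",cv2.resize(c["frame"][160:270,90:250,::-1],None,fx=4,fy=4,interpolation=2))
E
```

```text
time_s: 13.85
tcp_pos: [0.4415, -0.0638, 0.1066]
tool_rot: [-0.134, 0.991, -0.0, -0.0]
contact_force: [-0.7, -0.3, 0.5]
finger_gap: 0.0001
[-188.8  -90.   106.6] [-0.72052523 -0.28333829  0.45956308]
```

View pics/bolt2.png

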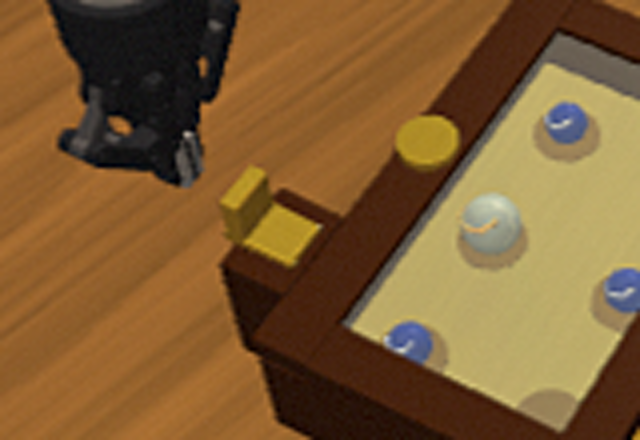

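The fingertips, at about (185,180), stand behind the tab at (245,200) and are aligned with it. I'll push along tool −x (case +x).

```bash
python3 -m inch '[[-6,0,0,0,0,0,0],[-12,0,0,0,0,0,0],[-18,0,0,0,0,0,0],[-22,0,0,0,0,0,0],[-26,0,0,0,0,0,0],[-30,0,0,0,0,0,0],[-33,0,0,0,0,0,0],[-36,0,0,0,0,0,0],[-36,0,0,0,0,0,0]]'; python3 -m inch '[[-2,0,0,0,0,0,0],[-4,0,0,0,0,0,0],[-6,0,0,0,0,0,0],[-8,0,0,0,0,0,0],[-8,0,0,0,0,0,0]]'; python3 -m inch '[[-2,0,0,0,0,0,0],[-4,0,0,0,0,0,0],[-6,0,0,0,0,0,0],[-6,0,0,0,0,0,0]]'
```

```text
time_s: 14.8
tcp_pos: [0.4762, -0.0541, 0.1066]
tool_rot: [-0.134, 0.991, -0.0, 0.0]
contact_force: [0.4, -0.1, -0.1]
finger_gap: -0.0004
time_s: 15.3
tcp_pos: [0.484, -0.0519, 0.1066]
tool_rot: [-0.134, 0.991, -0.0, 0.0]
contact_force: [-1.7, -0.5, -0.8]
finger_gap: -0.0002
time_s: 15.7
tcp_pos: [0.4899, -0.0503, 0.1067]
tool_rot: [-0.134, 0.991, -0.0, 0.0]
contact_force: [0.1, -0.8, -0.5]
finger_gap: 0.0002
```

```bash
python3 -m inch '[[-2,0,0,0,0,0,0],[-4,0,0,0,0,0,0],[-4,0,0,0,0,0,0]]'; python3 -m inch '[[-2,0,0,0,0,0,0],[-2,0,0,0,0,0,0]]';python3 -m inch '[[-2,0,0,0,0,0,0],[-2,0,0,0,0,0,0]]'
```

```text
time_s: 16.0
tcp_pos: [0.4912, -0.0499, 0.1067]
tool_rot: [-0.134, 0.991, 0.0, -0.003]
contact_force: [-9.2, -1.1, 6.4]
finger_gap: 0.0001
time_s: 16.2
tcp_pos: [0.4912, -0.0499, 0.1065]
tool_rot: [-0.134, 0.991, 0.0, -0.005]
contact_force: [-13.8, -2.7, 9.7]
finger_gap: 0.0002
time_s: 16.4
tcp_pos: [0.4913, -0.05, 0.1062]
tool_rot: [-0.134, 0.991, 0.0, -0.007]
contact_force: [-18.4, -4.5, 13.7]
finger_gap: 0.0001
```

The hard stop is reached. Backing off, lifting and checking.

```bash
python3 -m inch '[[4,0,0,0,0,0,0],[8,0,0,0,0,0,0],[14,0,0,0,0,0,0],[22,0,0,0,0,0,0],[28,0,0,0,0,0,0],[28,0,-20,0,0,0,0],[28,0,-50,0,0,0,0],[28,20,-90,0,0,0,0],[28,60,-100,0,0,0,0],[28,100,-100,0,0,0,0],[28,120,-100,0,0,0,0],[28,120,-100,0,0,0,0]]'; python3 - <<'E'
from rig import *;import cv2,numpy as np
print(get_obs()["contact_force"])
c=read_camera("scene");a=cv2.resize(c["frame"][100:330,140:340,::-1],None,fx=2.6,fy=2.6,interpolation=2)
b=read_camera("top");bf=b["frame"][:,:,::-1];t0=cv2.imread("pics/top0.png")
b=cv2.resize(bf[150:250,290:360],None,fx=3.8,fy=3.8,interpolation=2)
o=np.zeros((598,790,3),np.uint8);o[:,:520]=a[:598];o[:380,520:520+266]=b;cv2.imwrite("pics/end.png",o)
for n,(x,y) in dict(pewter=(350,168),egg=(184,208)).items():
    print(n,cv2.phaseCorrelate(*(cv2.cvtColor(np.ascontiguousarray(f[y-15:y+15,x-15:x+15]),6).astype(np.float32) for f in(t0,bf))))
E
```

```text
time_s: 17.6
tcp_pos: [0.4374, 0.0632, 0.207]
tool_rot: [-0.137, 0.991, 0.0, 0.0]
contact_force: [-0.0, 0.5, -0.4]
finger_gap: 0.0002
[-0.0114274   0.53034542 -0.4479457 ]
pewter ((-0.11611069411645225, -0.0662974646612291), 0.987930391629537)
egg ((0.05942807272353967, 0.01757985885929081), 0.99403641210662)
```

View pics/end.png

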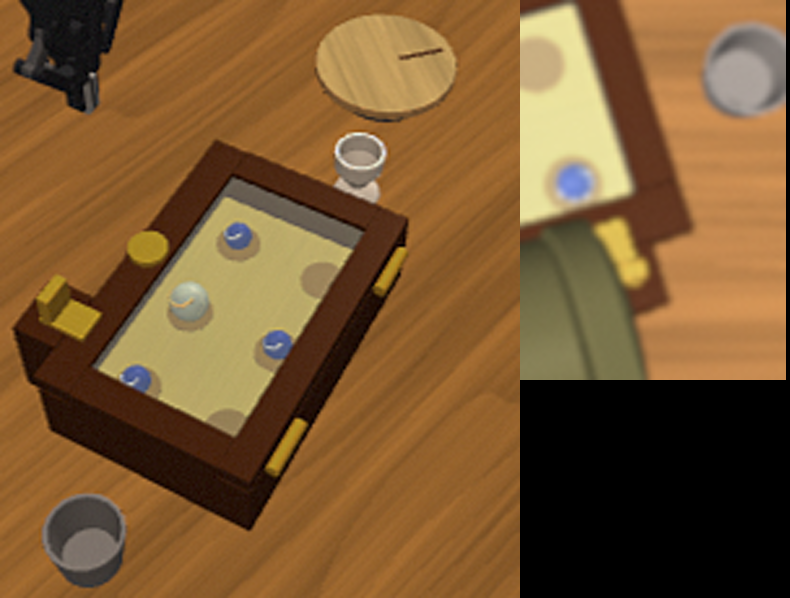

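The lid is flat, the bolt plate lies over the rail, and the cups are unmoved (0.1 px). One quick check of the travel before handing in.

```bash
python3 - <<'E'
from fit import *;from rig import *;import cv2
q=json.load(open("q.json"));c=read_camera("scene")["frame"][:,:,::-1];a=cv2.imread("pics/scene1.png")
t=np.ascontiguousarray(a[199:222,143:160]);
T=cv2.resize(a,None,fx=4,fy=4,interpolation=2)[4*200:4*223,4*144:4*159]
S=cv2.resize(np.ascontiguousarray(c),None,fx=4,fy=4,interpolation=2)[4*190:4*240,4*134:4*185]
_,v,_,l=cv2.minMaxLoc(cv2.matchTemplate(S,T,cv2.TM_CCOEFF_NORMED));d=np.array([l[0]/4+134-144,l[1]/4+190-200]);print(v,d)
p=proj("scene",world(np.array([-.142,-.09,.12]),q));p2=proj("scene",world(np.array([-.117,-.09,.12]),q));print("25mm =",p2-p)
E
```

```text
0.8019518852233887 [9.   4.25]
25mm = [9.64495478 4.48598986]
```

```bash
python3 -c "
from rig import *
print(sign_off())"
```

```text
the job is handed in; nothing more can be done
None
```

The case is closed and bolted, and I handed the job in at about 18 s on the robot's clock. No verdict is reported at hand-in.

- **Lid:** I lowered it along its arc with the closed fingertips on the brass pad, at no more than about 0.25 rad/s. I then pressed it home with about 14–15 N downward for about a second. The total force peaked near 17 N because there were 5–7 N of sideways force. The height stopped changing as the force rose, and the last picture shows the lid lying flat.
- **Bolt:** I pushed it by its tab to the hard stop, where the force climbed to about 23 N with no further travel, then backed off clear of everything. An image match puts the movement at about 23–24 mm. That fits a full shot from a start of 0 to 3 mm, but the match was only fair (score 0.80).
- **Surroundings:** The top view shows both cups moved by no more than about 0.1 px. I never went near the turntable, and the final force reading was about zero.

None of the checks failed.

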